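# Load the burn-in rack and start the test

### The job

Take every red-capped optical module out of the leaning partitioned carton and hang each by its eye on the hook rack, one to a prong, in front of the grey-capped module that already hangs there and must not come off, and stand the orange marker post upright in the middle of the round yellow pad. Only when all that is in place press the red start button on the test box; leave the bottle and the lens barrel where they are.

Things in the scene. Friction and masses are not known exactly. Their poses are not given: they have to be found in the camera images.
- rack: fixed aluminium hook rack, 350 mm wide, 210 high. Origin on the table, z up, y along the crossbar; three prongs point along its -x at y=-92, 0, 92 mm. The crossbar (top at z=209 mm) starts at x=60 mm, behind the prongs; posts at y=+-155; the 12 mm thick base plate spans x=-5 to 105 mm
- hook0 (a point): root of prong 0: on top of the rod where it leaves the crossbar, 200 mm above the table; axes as the rack's. The rod is 8 mm thick, runs level along -x for 118 mm, then turns up at 45 degrees: tip top 9 mm above the level part and 131 mm from the root. A prong holds two modules, the front one's eye 36 to 50 mm in front (-x) of the other's
- hook1 (a point): root of prong 1 (rack y=0 mm), made as prong 0
- hook2 (a point): root of prong 2 (rack y=92 mm), made as prong 0
- old0: Grey-capped module on prong 0. All modules: origin centre of underside, z up, x through the eye. z=0-70 mm twin barrels 62 (y) x 30 (x); 70-103 eye frame 36 wide, 10 thick, its window (26 wide, z=70-98) open along x; 103-156 straight grip stem 12 (y) x 14 (x), its upper part coloured, best pinched across y at z=128. Mass 0.11-0.22 kg
- old1: grey-capped module, made as old0, hanging on prong 1; must stay there
- old2: grey-capped module, made as old0, hanging on prong 2; must stay there
- old0_eye (a point): bearing point of old0's eye: middle of the underside of the window's top edge, z=98 mm in the module's frame; it lies on the prong's top, 24 to 36 mm in front (-x) of hook0 at the start
- old1_eye (a point): bearing point of old1's eye: middle of the underside of the window's top edge, z=98 mm in the module's frame; it lies on the prong's top, 24 to 36 mm in front (-x) of hook1 at the start
- old2_eye (a point): bearing point of old2's eye: middle of the underside of the window's top edge, z=98 mm in the module's frame; it lies on the prong's top, 24 to 36 mm in front (-x) of hook2 at the start
- mod0: red-capped module, made as old0 (origin centre of underside, 156 mm tall). Starts in one of the carton's cells, leaning with it, barrels against the cell's near wall. May be absent (no pose)
- mod1: red-capped module, made as old0 (origin centre of underside, 156 mm tall). Starts in one of the carton's cells, leaning with it, barrels against the cell's near wall. May be absent (no pose)
- mod2: red-capped module, made as old0 (origin centre of underside, 156 mm tall). Starts in one of the carton's cells, leaning with it, barrels against the cell's near wall. May be absent (no pose)
- mod0_eye (a point): bearing point of mod0's eye: middle of the underside of the window's top edge, z=98 mm in the module's frame
- mod1_eye (a point): bearing point of mod1's eye: middle of the underside of the window's top edge, z=98 mm in the module's frame
- mod2_eye (a point): bearing point of mod2's eye: middle of the underside of the window's top edge, z=98 mm in the module's frame
- carton: fixed cardboard carton on a stand, three cells in a row along y, 86 mm apart. Origin on the table under the middle, z up. It leans 25 degrees with its mouth towards -x: floor to mouth is (-0.423, 0, 0.906) in its frame. Cells 82 mm wide (y), 58 across, 125 deep; floor's middle 32 mm above the table; walls 4 mm; dividers 112 mm high. A module's top reaches 31 mm out of the mouth
- testbox: loose white test box with a blue screen, 105 mm (x) by 125 mm (y) by 44 mm high, 0.9 kg, lying flat. Origin: centre of its underside. The start button sits on top at x=+14 mm, y=0.
- start_top (a point): centre of the top of the red round start button (26 mm across) on the test box, z up
- start (a joint): travel of the start button: 0 released, 0.006 m fully down; a spring of about 5 N at full travel returns it; beyond 0.004 counts as pressed
- dropper: bystander: clear bottle with red cap, 40 mm across, 100 mm tall, origin at the centre of its underside
- marker: loose orange marker post: black base disc 68 mm across and 12 mm high, round orange post 18 mm thick up to 95 mm, 0.22 kg. Origin: centre of its underside, z up. Best pinched on the post about 70 mm up
- pad: round pad painted on the table, yellow ring 100 mm across with a grey middle; origin at its centre at table height; the marker stands on it at height 0 to 1 mm
- lens: bystander: black lens barrel standing on the table, 38 mm across, 62 mm tall, origin at the centre of its underside
There are look-alikes about, which are no part of the job. Leave any pink look-alike of the marker alone. Leave any purple look-alike of the mod1 alone.

How it is judged:
On the way, in this order (a step that is already met when the one before it is completed fails the run):
1. all red-capped modules hang on prongs, one to a prong, let go, with the grey-capped ones still hanging (((x of mod0_eye in the frame of hook0 between -0.118 and -0.003 m and y of mod0_eye in the frame of hook0 between -0.012 and 0.012 m and z of mod0_eye in the frame of hook0 between -0.005 and 0.005 m and angle between mod0's own z axis and vertical below 0.26 rad) or (x of mod0_eye in the frame of hook1 between -0.118 and -0.003 m and y of mod0_eye in the frame of hook1 between -0.012 and 0.012 m and z of mod0_eye in the frame of hook1 between -0.005 and 0.005 m and angle between mod0's own z axis and vertical below 0.26 rad) or (x of mod0_eye in the frame of hook2 between -0.118 and -0.003 m and y of mod0_eye in the frame of hook2 between -0.012 and 0.012 m and z of mod0_eye in the frame of hook2 between -0.005 and 0.005 m and angle between mod0's own z axis and vertical below 0.26 rad)) and ((x of mod1_eye in the frame of hook0 between -0.118 and -0.003 m and y of mod1_eye in the frame of hook0 between -0.012 and 0.012 m and z of mod1_eye in the frame of hook0 between -0.005 and 0.005 m and angle between mod1's own z axis and vertical below 0.26 rad) or (x of mod1_eye in the frame of hook1 between -0.118 and -0.003 m and y of mod1_eye in the frame of hook1 between -0.012 and 0.012 m and z of mod1_eye in the frame of hook1 between -0.005 and 0.005 m and angle between mod1's own z axis and vertical below 0.26 rad) or (x of mod1_eye in the frame of hook2 between -0.118 and -0.003 m and y of mod1_eye in the frame of hook2 between -0.012 and 0.012 m and z of mod1_eye in the frame of hook2 between -0.005 and 0.005 m and angle between mod1's own z axis and vertical below 0.26 rad)) and ((x of mod2_eye in the frame of hook0 between -0.118 and -0.003 m and y of mod2_eye in the frame of hook0 between -0.012 and 0.012 m and z of mod2_eye in the frame of hook0 between -0.005 and 0.005 m and angle between mod2's own z axis and vertical below 0.26 rad) or (x of mod2_eye in the frame of hook1 between -0.118 and -0.003 m and y of mod2_eye in the frame of hook1 between -0.012 and 0.012 m and z of mod2_eye in the frame of hook1 between -0.005 and 0.005 m and angle between mod2's own z axis and vertical below 0.26 rad) or (x of mod2_eye in the frame of hook2 between -0.118 and -0.003 m and y of mod2_eye in the frame of hook2 between -0.012 and 0.012 m and z of mod2_eye in the frame of hook2 between -0.005 and 0.005 m and angle between mod2's own z axis and vertical below 0.26 rad)) and x of old0_eye in the frame of hook0 between -0.118 and -0.003 m and y of old0_eye in the frame of hook0 between -0.012 and 0.012 m and z of old0_eye in the frame of hook0 between -0.005 and 0.005 m and angle between each of old0, old1, old2's own z axis and vertical below 0.26 rad and x of old1_eye in the frame of hook1 between -0.118 and -0.003 m and y of old1_eye in the frame of hook1 between -0.012 and 0.012 m and z of old1_eye in the frame of hook1 between -0.005 and 0.005 m and x of old2_eye in the frame of hook2 between -0.118 and -0.003 m and y of old2_eye in the frame of hook2 between -0.012 and 0.012 m and z of old2_eye in the frame of hook2 between -0.005 and 0.005 m and distance between mod0_eye and mod1_eye above 0.07 m and distance between each of mod0_eye, mod1_eye and mod2_eye above 0.07 m and contact force between each of mod0, mod1, mod2 and the fingers below 0.2 N), for 0.2 s.
2. the start button is pressed while the marker stands on the pad (value of joint start above 0.004 m and horizontal distance between marker and pad below 0.015 m and angle between marker's own z axis and vertical below 0.1 rad and height (world z) of marker below 0.008 m), for 0.05 s.
3. the start button is released again (value of joint start below 0.002 m), for 0.1 s.
At the end, for the whole second after the job is handed in: Every module hangs by its eye on a prong (within 5 mm in height, 12 mm sideways, 3 to 118 mm from the root, within 15 degrees of upright), red ones one to a prong, grey ones as before; the marker stands within 15 mm of the pad's middle; start was pressed after that and is up; all let go, at rest (all of step 1 and linear speed of each of mod0, mod1, mod2, old0, old1, old2, marker below 0.02 m/s and horizontal distance between marker and pad below 0.015 m and angle between marker's own z axis and vertical below 0.1 rad and height (world z) of marker below 0.008 m and value of joint start below 0.002 m); the robot touches nothing.
It fails at once if a grey-capped module comes off its prong (height (world z) of any of old0_eye, old1_eye, old2_eye below 0.17 m).
It fails at once if a bystander is pushed more than 4 cm (distance of any of dropper, lens from where it was at the start of the episode above 0.04 m).
Of mod0, mod1, mod2 only 2 to 3 are there at a start; the rules pass over those that are not, and their reading is None.
At some moment in a run one of marker may be knocked a few centimetres aside while the robot is not near it.
It also fails if it takes over 210 s, if anything falls off the work surface, if the arm or the gripper's body presses on something with over 40 N, if the wrist force passes 120 N, or if a joint passes its speed limit or range.

### The arm

A 6-joint arm with a two-finger parallel gripper is mounted at the origin on the work surface. World frame = base frame: x ahead of the robot, y to its left, z up, the work surface at z = 0. Lengths are in m, angles in rad, forces in N, time in s.
With the tool pointing down it reaches from about 0.3 to 0.825 m from the base axis. Payload 5.4 kg.
Tool frame: the origin (TCP) lies at the very end of the fingers, on their centre line; the grasp point (between the pads) lies 19 mm behind it; z points along the fingers, y is the line along which they close (so a half turn about z gives the same grasp; the last joint's range is limited). The gripper opens to 92 mm and grips with 3 to 60 N. Pads are 20 mm wide; open, the fingers measure 128 mm over their backs; the gripper's body (75 mm by 189 mm) begins 69 mm behind the grasp point.
Start: joints at [-1.473, 0.158, 1.597, -0, 1.386, -0.21], TCP at [0.174, -0.548, 0.215] pointing down, gripper open.
Joint ranges: [-2.91, 2.91], [-0.94, 2.29], [0.18, 2.7], [-1.29, 4.43], [0.17, 2.64], [-3, 3]. Speed limits (rad/s): [2.57, 2.57, 3.14, 3.14, 3.14, 3.14].

### API

Orientations are given as a rotation vector (axis times angle).
In Python, from workcell import bot gives the robot as it stands. Calls block until the motion is done:
- bot.goto(position, orientation): joint-space move of the TCP to a pose.
- bot.line_to(position, rot=None, max_speed=0.15): straight line of the TCP; rot=None keeps the orientation; max_speed is the mean speed in m/s.
- bot.set_joints(angles): joint-space move.
- bot.set_gripper(opening, newtons=None): opening from 0.0 (shut) to 1.0 (fully open); newtons is the grip in N (None keeps the last); returns when the fingers have stopped.
- bot.hold(seconds).
- bot.inverse_kinematics(position, orientation): joint angles nearest the present ones, or None.
- bot.read_camera(name): name is "side" or "top" or "wrist"; returns a dict with "pixels" (420x560x3 uint8, blue, green, red), "fx", "fy", "cx", "cy" (pixels), "R" (3x3) and "t" (3): a world point X has camera coordinates R X + t. Camera axes: x right, y down, z forward; pixel columns grow to the right and rows downward; lengths in m; the calibration is good to about 2 mm. A picture is of the moment at which its call begins. There is no depth.
A pose or a line that the arm cannot do raises bot.MotionError and nothing moves.
- bot.job_done(): hands the job in; it is judged then, once.
Readings, each from a call of its own:
- bot.current_clock(): time.
- bot.current_joints(): joint angles.
- bot.current_joint_vel(): joint speeds.
- bot.current_effort(): joint torques, N m.
- bot.current_ee_pos(): TCP position.
- bot.current_tool_rot(): TCP orientation.
- bot.current_contact_force(): force on the tool from outside, world axes, zero at the start.
- bot.current_ft_torque(): the same for the moment, N m.
- bot.current_opening(): opening from 0.0 (shut) to 1.0 (fully open).
- bot.current_grip_force(): force on a finger pad.
Only numpy, scipy, OpenCV 4.12 (cv2) and the standard library are available. Lean on these libraries where they do the work, as an engineer would, in place of code of your own. Each camera call takes 0.05 s, during which the arm holds its last target. There are 200 camera calls.

## Working session

There is one attempt and no reset: what is moved stays moved. The work goes in short steps, each a Python script; the robot and the scene stay as the last script left them, time stands still between calls to the robot, and variables do not carry over. Pictures are saved under pics/ and viewed, at most 14 in all, crops included, and the job is handed in when it is done.

```bash
mkdir -p pics; ls; python3 - <<'E'
from workcell import bot
import cv2,numpy as np
for n in ["side","top"]:
    c=bot.read_camera(n); cv2.imwrite(f"pics/{n}0.png",c["pixels"])
    R=np.array(c["R"]);t=np.array(c["t"])
    print(n,c["fx"],c["fy"],c["cx"],c["cy"],"pos",-R.T@t,"fwd",R[2])
print(bot.current_clock(),bot.current_tool_rot())
E
```

```text
pics
side 381.72644861001584 381.72644861001584 281.3998055614607 215.1868011182522 pos [ 0.30201008 -0.61381702  0.64046604] fwd [ 0.29326057  0.71881982 -0.63031445]
top 545.0842392962459 545.0842392962459 282.6599605508286 208.11257981766357 pos [ 0.4225121  -0.01397143  1.44464552] fwd [ 0.10798065  0.00310831 -0.99414814]
0.1 [-3.10280087e+00 -4.81340187e-01 -1.38415003e-04]
```

View pics/side0.png

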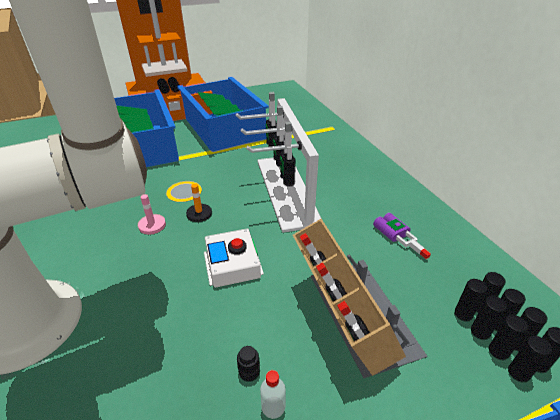

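View pics/top0.png

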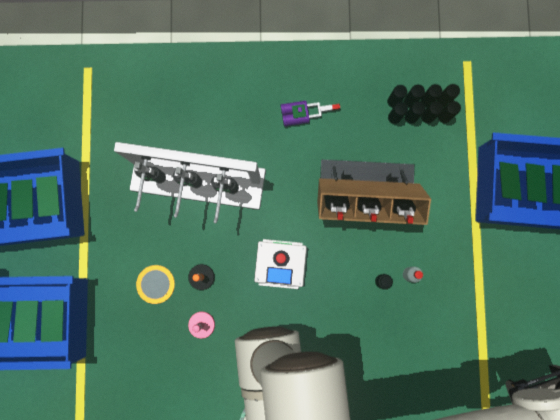

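The pictures show three red caps in the carton (top (340,216), (373,217), (409,219); side (308,240), (321,268), (344,308)). The module lying on the table with its red tip at top (335,107) is purple, so it is a look-alike and I leave it. The orange marker is at top (200,278), and the pink post at (201,325) is another look-alike. The yellow ring is at top (155,284).

```bash
cat > h.py <<'E'
from workcell import bot
import cv2,numpy as np
from scipy.spatial.transform import Rotation as Ro
def ray(c,u,v):
    R=np.array(c["R"]);o=-R.T@np.array(c["t"])
    return o,R.T@np.array([(u-c["cx"])/c["fx"],(v-c["cy"])/c["fy"],1])
def onz(c,p,z):
    o,d=ray(c,*p); return o+d*(z-o[2])/d[2]
def tri(c1,p1,c2,p2):
    o1,d1=ray(c1,*p1);o2,d2=ray(c2,*p2)
    s=np.linalg.lstsq(np.c_[d1,-d2],o2-o1,rcond=None)[0]
    a,b=o1+s[0]*d1,o2+s[1]*d2
    return (a+b)/2,np.linalg.norm(a-b)
def proj(c,X):
    p=np.array(c["R"])@X+np.array(c["t"]); return np.array([c["fx"]*p[0]/p[2]+c["cx"],c["fy"]*p[1]/p[2]+c["cy"]])
def blobs(c,lo,hi,amin=12,roi=None):
    m=cv2.inRange(cv2.cvtColor(c["pixels"],cv2.COLOR_BGR2HSV),np.array(lo),np.array(hi))
    if lo[0]==0 and hi[0]<8: m|=cv2.inRange(cv2.cvtColor(c["pixels"],cv2.COLOR_BGR2HSV),np.array([174,*lo[1:]]),np.array([180,*hi[1:]]))
    if roi: k=np.zeros_like(m);x0,y0,x1,y1=roi;k[y0:y1,x0:x1]=255;m&=k
    n,l,s,ce=cv2.connectedComponentsWithStats(m)
    return [(ce[i].round(1),s[i]) for i in range(1,n) if s[i,4]>=amin]
E
python3 - <<'E'
from h import *
for n in ["side","top"]:
    c=bot.read_camera(n)
    print(n)
    for nm,lo,hi in [("red",(0,150,90),(6,255,255)),("orange",(8,150,120),(17,255,255)),("yellow",(20,120,120),(32,255,255))]:
        for ce,s in blobs(c,lo,hi): print(nm,ce,s)
    roi=(230,80,330,240) if n=="side" else (105,130,275,230)
    x0,y0,x1,y1=roi
    cv2.imwrite(f"pics/{n}_rack.png",cv2.resize(c["pixels"][y0:y1,x0:x1],None,fx=4.5 if n=="top" else 3.7,fy=4.5 if n=="top" else 3.7,interpolation=cv2.INTER_CUBIC))
E
```

```text
side
red [305.1 239. ] [300 233  11  13  85]
red [236.6 243.1] [231 238  12  11 102]
red [424.7 253.4] [420 249  10  10  67]
red [321.9 268.9] [316 263  12  13  95]
red [343.6 307.9] [337 301  14  15 119]
red [271.9 378. ] [266 370  13  17 175]
orange [154.2  42.5] [ 116    0   88   95 3916]
orange [174.9 104.8] [162  89  24  32 310]
orange [207.8  91.8] [203  91   9   3  13]
orange [201.1 102.2] [191  93  21  21 106]
orange [194.6 189.5] [191 186   8   8  39]
orange [197.4 204.4] [193 197   9  16  98]
yellow [319.7 130.5] [305 127  30   8  97]
yellow [219.7 150.3] [179 140  87  20 259]
yellow [181.  191.5] [166 181  36  21 206]
yellow [539.6 411.2] [519 398  41  22 188]
top
red [336.  106.2] [333 104   7   5  30]
red [339.7 215.6] [337 212   6   8  39]
red [373.3 217.6] [371 214   6   8  41]
red [409.7 219.4] [407 216   6   8  41]
red [280.5 257.9] [276 254  10   9  71]
red [418.3 274.2] [415 271   8   7  47]
orange [195.7 277.2] [192 274   8   8  46]
yellow [474.6 212.6] [ 463   61   24  300 2307]
yellow [ 86.4 115.1] [ 82  68  10  96 765]
yellow [ 87.4 178.2] [ 85 167   5  28  80]
yellow [ 83.1 259.6] [ 79 242   9  36 298]
yellow [155.1 284.2] [136 265  39  39 512]
yellow [ 80.  391.1] [ 75 362  10  58 479]
yellow [484.9 407.5] [482 406   7   4  14]
```

View pics/top_rack.png

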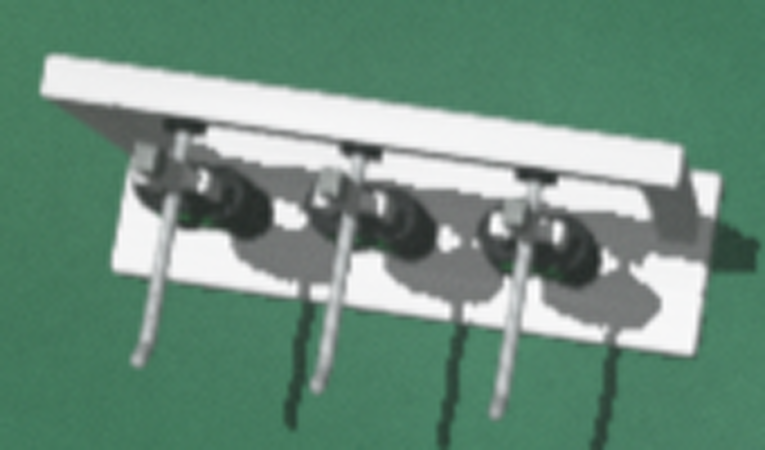

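View pics/side_rack.png

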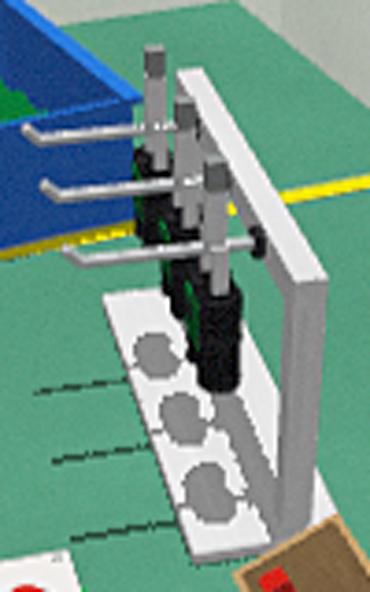

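```bash
python3 - <<'E'
from h import *
T=bot.read_camera("top");S=bot.read_camera("side")
tc=lambda u,v:(105+u/4.5-.4,130+v/4.5-.4); sc=lambda u,v:(230+u/3.7-.4,80+v/3.7-.4)
L=onz(T,tc(40,93),.209);Rr=onz(T,tc(681,187),.209)
L2=onz(T,tc(48,57),.209);R2=onz(T,tc(683,146),.209)
print("bar front",L,Rr,np.linalg.norm(L-Rr),"back",np.linalg.norm(L2-R2)); 
y=(L2-R2)[:2];y/=np.linalg.norm(y);print("yaw",np.degrees(np.arctan2(-y[0],y[1])))
y=(L-Rr)[:2];y/=np.linalg.norm(y);print("yaw f",np.degrees(np.arctan2(-y[0],y[1])))
for a,b in [((137,360),(30,133)),((317,387),(48,185)),((495,413),(70,253))]:
    print("tip tri",*tri(T,tc(*a),S,sc(*b)), "onz.205",onz(T,tc(*a),.205))
for a in [(182,133),(359,158),(536,182)]: print("root",onz(T,tc(*a),.2))
for n,a,b in zip("ABC",[(339.7,215.6),(373.3,217.6),(409.7,219.4)],[(305.1,239),(321.9,268.9),(343.6,307.9)]): print("cap",n,*tri(T,a,S,b))
print("button",*tri(T,(280.5,257.9),S,(236.6,243.1)),onz(T,(280.5,257.9),.05))
print("pad",onz(T,(155.1,284.2),0),onz(S,(182.5,191.2),0))
print("marker top",onz(T,(195.7,277.2),.095),onz(S,(194.6,187.5),.095))
x0,y0,x1,y1=310,150,440,240
a=cv2.resize(T["pixels"][y0:y1,x0:x1],None,fx=5,fy=5,interpolation=cv2.INTER_CUBIC);cv2.imwrite("pics/top_car.png",a)
E
```

```text
bar front [0.69763845 0.37852399 0.209     ] [0.64314869 0.04991804 0.209     ] 0.33309309444536683 back 0.33019301272553564
yaw -9.066398232506733
yaw f -9.415171070269057
tip tri [0.56013489 0.32939689 0.19960399] 0.0003771304941470684 onz.205 [0.55935585 0.32795311 0.205     ]
tip tri [0.54432386 0.23637472 0.20392733] 0.00038143359882089893 onz.205 [0.54403358 0.23620487 0.205     ]
tip tri [0.52973588 0.14617758 0.20142853] 0.00029664342849339135 onz.205 [0.52928462 0.14575509 0.205     ]
root [0.67736662 0.30763017 0.2       ]
root [0.66271577 0.21617059 0.2       ]
root [0.64862963 0.12497799 0.2       ]
cap A [ 0.5416734  -0.14468561  0.15694351] 0.0012644310322749042
cap B [ 0.53584758 -0.22418659  0.15716263] 0.0006964638230460836
cap C [ 0.52988665 -0.30998472  0.15727497] 0.001253909120752749
button [ 0.44512139 -0.00184558  0.05717877] 0.0025201735581315793 [ 0.44647633 -0.00205141  0.05      ]
pad [0.38381329 0.32911159 0.        ] [0.37783571 0.32769445 0.        ]
marker top [0.40182158 0.20678211 0.095     ] [0.39754728 0.19235586 0.095     ]
```

View pics/top_car.png

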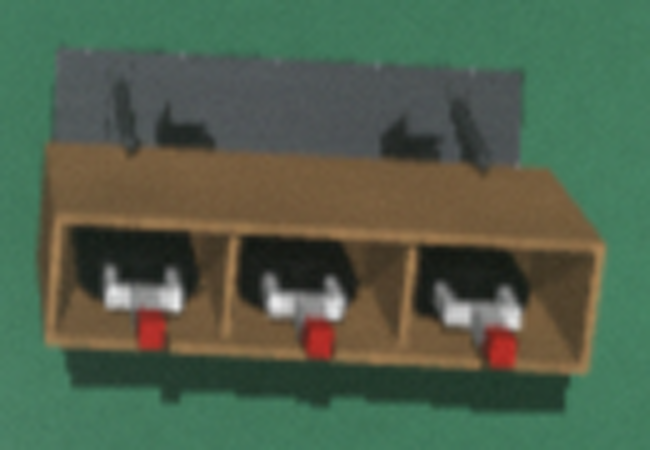

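```bash
cat >> h.py <<'E'
hook1=np.array([.671,.2145,.2]); RY=np.radians(-9.2)
rx=np.array([np.cos(RY),np.sin(RY),0]); ry=np.array([-np.sin(RY),np.cos(RY),0])
hooks=[hook1-.092*ry,hook1,hook1+.092*ry]
def rot(z,y):
    z=z/np.linalg.norm(z);return Ro.from_matrix(np.c_[np.cross(y,z),y,z]).as_rotvec()
DOWN=np.array([0,0,-1.])
E
python3 - <<'E'
from h import *
T=bot.read_camera("top")
cc=lambda u,v:(310+u/5-.4,150+v/5-.4)
L=onz(T,cc(47,345),.131);R=onz(T,cc(588,373),.131);print("near",L,R,np.linalg.norm(L-R))
L2=onz(T,cc(54,214),.159);R2=onz(T,cc(604,243),.159);print("far",L2,R2,np.linalg.norm(L2-R2))
for a,b in((L,R),(L2,R2)): print(np.degrees(np.arctan2(-(a-b)[0],(a-b)[1])))
yaw=np.radians(-3.6)
print("cap grad", (L+R)/2,(L2+R2)/2)
cx=np.array([np.cos(yaw),np.sin(yaw),0]);cy=np.array([-np.sin(yaw),np.cos(yaw),0])
m=((L+L2+R+R2)/4); ax=-.423*cx+[0,0,.906]
org=m-.125*ax; print("floor mid",org)
caps=np.array([[.5417,-.1447,.157],[.5358,-.2242,.157],[.5299,-.31,.157]])
for c in caps:
    d=c-org; u=.906*cx+np.array([0,0,.423])
    print("cap in carton: axis",d@ax,"across",d@u,"y",d@cy)
for s in (1,-1):
    for c in caps:
        g=c-.018*ax; tcp=g-.019*ax
        for k in (0,.1,.15,.2):
            q=bot.inverse_kinematics(tcp+k*ax,rot(-ax,s*cy)); print(s,k,None if q is None else np.round(q,2))
    for h in hooks:
        for k in (-.175,-.08):
            q=bot.inverse_kinematics(h+k*rx+[0,0,.15],rot(DOWN,s*ry)); print("rack",s,k,None if q is None else np.round(q,2))
E
```

```text
near [ 0.53822556 -0.0973244   0.131     ] [ 0.52034536 -0.35800987  0.131     ] 0.2612979461859642
far [ 0.59825743 -0.10033482  0.159     ] [ 0.5799869 -0.3610283  0.159    ] 0.2613329364286845
-3.9237257864006163
-4.0089817305415085
cap grad [ 0.52928546 -0.22766713  0.131     ] [ 0.58912217 -0.23068156  0.159     ]
floor mid [ 0.61197448 -0.23249439  0.03175   ]
cap in carton: axis 0.14547579935584007 across -0.015556756421728428 y 0.08320858025188732
cap in carton: axis 0.14585502367598696 across -0.016368995745730953 y 0.003494991276616775
cap in carton: axis 0.14606691754064022 across -0.01682283934236419 y -0.08250616608775187
1 0 [-0.59 -0.05  2.07  0.31  0.76 -2.28]
1 0.1 [-0.64 -0.29  2.09  0.28  0.99 -2.26]
1 0.15 [-0.68 -0.39  2.07  0.27  1.11 -2.26]
1 0.2 [-0.71 -0.48  2.04  0.27  1.23 -2.26]
1 0 [-0.74  0.02  2.    0.37  0.81 -2.47]
1 0.1 [-0.8  -0.21  2.02  0.34  1.03 -2.44]
1 0.15 [-0.84 -0.3   2.    0.33  1.14 -2.44]
1 0.2 [-0.88 -0.38  1.98  0.33  1.26 -2.44]
1 0 [-0.87  0.12  1.89  0.42  0.86 -2.61]
1 0.1 [-0.94 -0.08  1.91  0.38  1.06 -2.59]
1 0.15 [-0.98 -0.17  
[... 528 characters left out ...]
48  2.04  0.27  1.23  0.88]
-1 0 [-0.74  0.02  2.    0.37  0.81  0.68]
-1 0.1 [-0.8  -0.21  2.02  0.34  1.03  0.7 ]
-1 0.15 [-0.84 -0.3   2.    0.33  1.14  0.7 ]
-1 0.2 [-0.88 -0.38  1.98  0.33  1.26  0.7 ]
-1 0 [-0.87  0.12  1.89  0.42  0.86  0.53]
-1 0.1 [-0.94 -0.08  1.91  0.38  1.06  0.55]
-1 0.15 [-0.98 -0.17  1.89  0.37  1.17  0.55]
-1 0.2 [-1.02 -0.24  1.87  0.37  1.27  0.55]
rack -1 -0.175 [ 0.07 -0.07  1.57 -0.    1.64  1.8 ]
rack -1 -0.08 [ 0.03  0.16  1.34 -0.    1.65  1.76]
rack -1 -0.175 [ 0.23  0.05  1.45 -0.    1.64  1.97]
rack -1 -0.08 [ 0.18  0.27  1.21 -0.    1.67  1.91]
rack -1 -0.175 [ 0.38  0.21  1.28 -0.    1.66  2.11]
rack -1 -0.08 [ 0.31  0.41  1.03 -0.    1.7   2.04]
```

All of it agrees with the description: floor middle at z=31.8 mm, caps 146 mm up the axis, stems about 15 mm on the near side. Next I grip the first module and check how it sits.

```bash
cat >> h.py <<'E'
CY=np.radians(-3.95)
cx=np.array([np.cos(CY),np.sin(CY),0]);cy=np.array([-np.sin(CY),np.cos(CY),0])
ax=-.4226*cx+np.array([0,0,.9063]);cu=.9063*cx+np.array([0,0,.4226])
FLOOR=np.array([.6120,-.2325,.0318])
CAPS=np.array([[.5417,-.1447,.157],[.5358,-.2242,.157],[.5299,-.31,.157]])
RC=rot(-ax,-cy); RR=rot(DOWN,-ry)
def pick(i):
    yi=(CAPS[i]-FLOOR)@cy
    tcp=FLOOR+yi*cy-.013*cu+.109*ax
    bot.set_gripper(.38)
    bot.goto(tcp+.16*ax,RC)
    bot.line_to(tcp+.06*ax,max_speed=.15); bot.line_to(tcp,max_speed=.06)
    print("f before grip",np.round(bot.current_contact_force(),1))
    bot.set_gripper(0,25); print("open",bot.current_opening(),"grip",bot.current_grip_force())
    bot.line_to(tcp+.02*ax,max_speed=.04); print("f lift",np.round(bot.current_contact_force(),1))
    bot.line_to(tcp+.18*ax,max_speed=.12)
    print("open",bot.current_opening(),bot.current_clock())
def capcheck():
    T=bot.read_camera("top");S=bot.read_camera("side");p=bot.current_ee_pos()
    e=np.array(p)+[0,0,.036]
    near=lambda c:min(blobs(c,(0,150,90),(6,255,255)),key=lambda b:np.linalg.norm(b[0]-proj(c,e)))[0]
    a,b=near(T),near(S); X,r=tri(T,a,S,b); print("cap-TCP",np.round(X-p,4),"res",round(r,4)); return T,S
E
python3 - <<'E'
from h import *
bot.goto([.3,-.35,.36],RR)
pick(0)
h=hooks[2]
bot.goto(h-.2*rx+[0,0,.16],RR)
T,S=capcheck(); print(np.round(bot.current_ee_pos(),3),bot.current_clock())
p=proj(S,np.array(bot.current_ee_pos())).astype(int);print(p)
u,v=np.clip(p,[80,70],[480,350]);cv2.imwrite("pics/s1.png",cv2.resize(S["pixels"][v-70:v+70,u-80:u+80],None,fx=4,fy=4))
E
```

```text
f before grip [-1.1 -0.2 -0. ]
open 0.12956022101407738 grip 25.000130832195282
f lift [1.4 0.6 0.8]
open 0.12867439419432322 8.05
cap-TCP [-0.0436 -0.3379 -0.3031] res 0.0025
[0.489 0.336 0.36 ] 9.9083
[203  56]
```

View pics/s1.png

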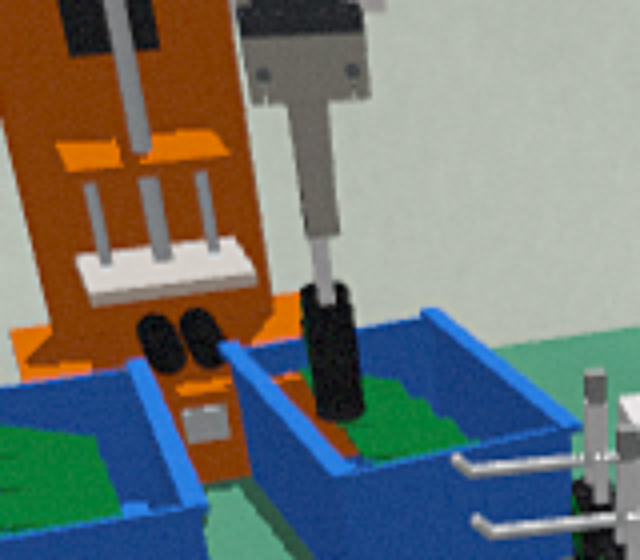

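The module hangs straight below the fingers, lined up with them; its barrel bottom is at about side pixel (203,104). I check that row against the projection before threading the prong.

```bash
python3 - <<'E'
from h import *
S=bot.read_camera("side");p=np.array(bot.current_ee_pos())
for dz in (.099,.109,.119):
    print(dz,[proj(S,p-[0,0,dz]+a*rx+b*ry).round(1) for a in(-.015,.015) for b in (-.031,.031)])
print("tcp",proj(S,p))
m=cv2.inRange(cv2.cvtColor(S["pixels"],cv2.COLOR_BGR2GRAY),0,45)[60:115,185:230]
r=np.where(m.any(1))[0]+60;print("dark rows",r.min(),r.max(),[ (y,np.where(m[y-60])[0].min()+185,np.where(m[y-60])[0].max()+185) for y in range(72,108,3) if m[y-60].any()])
E
```

```text
0.099 [array([203.2, 101.8]), array([201.5,  92.5]), array([215.3, 100.6]), array([213.1,  91.5])]
0.109 [array([203.8, 105.6]), array([202. ,  96.3]), array([215.8, 104.5]), array([213.5,  95.2])]
0.119 [array([204.3, 109.4]), array([202.5,  99.9]), array([216.2, 108.2]), array([213.9,  98.9])]
tcp [203.16687757  56.31926227]
dark rows 71 105 [(72, np.int64(198), np.int64(209)), (75, np.int64(198), np.int64(209)), (78, np.int64(199), np.int64(210)), (81, np.int64(199), np.int64(220)), (84, np.int64(199), np.int64(211)), (87, np.int64(200), np.int64(212)), (90, np.int64(200), np.int64(212)), (93, np.int64(201), np.int64(212)), (96, np.int64(201), np.int64(212)), (99, np.int64(202), np.int64(213)), (102, np.int64(202), np.int64(213)), (105, np.int64(207), np.int64(209))]
```

The bottom row matches (105 seen, 105 expected for a 109 mm drop), so I thread it onto prong 2.

```bash
cat >> h.py <<'E'
def hang(k,ex=-.08):
    h=hooks[k]; z=lambda e:np.array([0,0,e+.011])
    bot.goto(h-.19*rx+[0,0,.16],RR)
    bot.line_to(h-.19*rx+z(.014),max_speed=.15)
    f0=np.array(bot.current_contact_force())
    for x in (-.15,-.125,-.10,ex):
        bot.line_to(h+x*rx+z(.014),max_speed=.06)
        f=np.array(bot.current_contact_force())-f0; print("x",x,"df",np.round(f,1))
        if np.linalg.norm(f)>8: print("STOP");return False
    for e in np.arange(.010,-.0061,-.002):
        bot.line_to(h+ex*rx+z(e),max_speed=.03)
        f=np.array(bot.current_contact_force())-f0
        if f[2]>1.0: break
    print("down e",round(e,3),"df",np.round(f,1))
    return True
def release(k,ex=-.08):
    bot.set_gripper(.4); h=hooks[k]; p=np.array(bot.current_ee_pos())
    bot.line_to(p+[0,0,.06],max_speed=.08); bot.line_to(p+[0,0,.14],max_speed=.15)
    print("f",np.round(bot.current_contact_force(),1),bot.current_clock())
E
python3 - <<'E'
from h import *
print(hang(2)); capcheck()
S=bot.read_camera("side");cv2.imwrite("pics/s2.png",cv2.resize(S["pixels"][50:200,190:340],None,fx=4,fy=4))
E
```

```text
x -0.15 df [ 0.9  0.2 -1.1]
x -0.125 df [-0.1  0.2 -1.3]
x -0.1 df [-0.6  0.2 -0.3]
x -0.08 df [-1.1 -0.6 -0.4]
down e -0.002 df [-1.  -0.7  4.9]
True
cap-TCP [-0.1621 -0.3201 -0.1528] res 0.0023
```

View pics/s2.png

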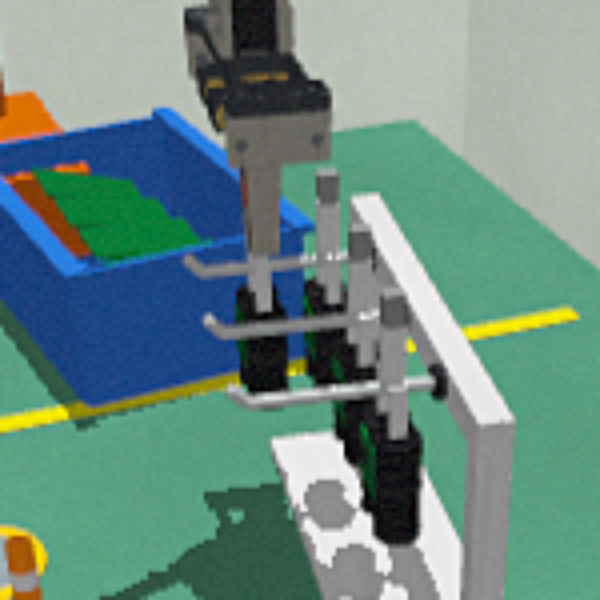

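The module is on the far prong in front of the grey one, with contact where the rod top should be. I release it and check the cap.

```bash
cat >> h.py <<'E'
def redcheck():
    T=bot.read_camera("top");S=bot.read_camera("side")
    bt=[b[0] for b in blobs(T,(0,150,90),(6,255,255))];bs=[b[0] for b in blobs(S,(0,150,90),(6,255,255))]
    for a in bt:
        for b in bs:
            X,r=tri(T,a,S,b)
            if r<.006 and .2<X[2]<.27:
                d=X-hook1; print("red cap hook1 frame x,y,z",np.round([d@rx,d@ry,d[2]],4),"res",round(r,4))
    return T,S
E
python3 - <<'E'
from h import *
release(2)
bot.goto([.3,-.2,.36],RR)
redcheck()
pick(1)
print(hang(1)); release(1)
bot.goto([.3,-.2,.36],RR)
redcheck()
E
```

```text
f [-0.9  0.3 -0.5] 17.75
red cap hook1 frame x,y,z [-0.0822  0.0939  0.0459] res 0.0031
f before grip [-1.   0.7  0.6]
open 0.12724143231595963 grip 24.999963641166687
f lift [ 0.1  0.2 -0.9]
open 0.12849659830451673 25.6333
x -0.15 df [ 0.2 -2.4 -0.4]
x -0.125 df [ 0.5 -1.  -0.1]
x -0.1 df [ 0.2 -1.6 -0.2]
x -0.08 df [-0.8 -1.4 -0.1]
down e -0.002 df [-1.8 -2.1  4.9]
True
f [-0.2  0.5 -0. ] 34.7417
red cap hook1 frame x,y,z [-0.0822  0.0939  0.0459] res 0.0031
red cap hook1 frame x,y,z [-0.0818  0.002   0.0459] res 0.0026
```

Two of three hang where expected: cap at eye x about −82 mm, 46 mm above the rod. Now the third.

```bash
python3 - <<'E'
from h import *
pick(2)
print(hang(0)); release(0)
bot.goto([.3,-.25,.36],RR)
T,S=redcheck()
for c,n in((T,"top"),(S,"side")):
    print(n,[b[0] for b in blobs(c,(8,150,120),(17,255,255),roi=(130,180,260,320))],[b[0] for b in blobs(c,(20,120,120),(32,255,255),roi=(110,170,260,320))])
cv2.imwrite("pics/s3.png",cv2.resize(S["pixels"][70:250,150:340],None,fx=3.3,fy=3.3,interpolation=cv2.INTER_CUBIC))
E
```

```text
f before grip [-0.4  0.1  0.6]
open 0.12644921981275797 grip 25.000120997428894
f lift [ 1.  -0.3  0.3]
open 0.12972924363786575 42.4083
x -0.15 df [-0.6  0.2 -1.2]
x -0.125 df [-0.5  0.9 -0.4]
x -0.1 df [ 1.  -0.2 -0.6]
x -0.08 df [-0.8  1.2 -0.8]
down e -0.002 df [-1.   0.6  4.7]
True
f [ 0.2 -0.6 -1.2] 51.5
red cap hook1 frame x,y,z [-0.0822  0.0939  0.0459] res 0.0031
red cap hook1 frame x,y,z [-0.0817  0.002   0.0458] res 0.0024
red cap hook1 frame x,y,z [-0.0816 -0.0911  0.0468] res 0.0018
top [array([195.7, 277.2])] [array([155.1, 284.2])]
side [array([194.6, 189.4]), array([197.5, 204.6])] [array([189.6, 184.6]), array([182.7, 199.4])]
```

View pics/s3.png

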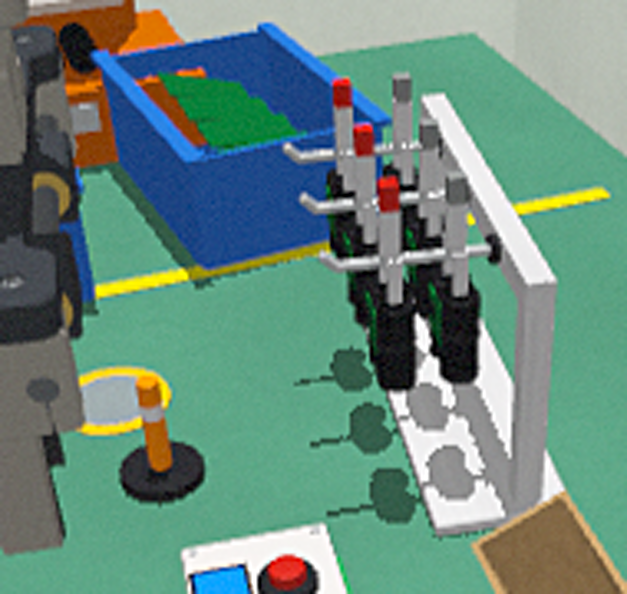

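Three red modules hang in front of the three grey ones. Orange, the marker: side (194.6,189.4), top (195.7,277.2), orange as described. The pink post at top (201,325) is the look-alike. I locate the marker and confirm with a wrist look from above.

```bash
python3 - <<'E'
from h import *
T=bot.read_camera("top");S=bot.read_camera("side")
print("tri",*tri(T,(195.7,277.2),S,(194.6,189.4)))
d=blobs(T,(0,0,0),(180,255,45),60,roi=(180,255,225,300)); 
for ce,s in d: print("disc",ce,s,onz(T,ce,.012))
p=np.array([.405,.2,0])
bot.goto(p+[0,0,.24],RR); bot.set_gripper(.75)
W=bot.read_camera("wrist");cv2.imwrite("pics/w1.png",W["pixels"])
print(proj(W,p+[0,0,.095]),proj(W,p+[0,0,.012]))
for b in blobs(W,(8,150,120),(17,255,255),40): print("or",b[0],b[1],onz(W,b[0],.095))
for b in blobs(W,(0,0,0),(180,255,45),300): print("dark",b[0],b[1],onz(W,b[0],.012))
E
```

```text
tri [0.40018005 0.2098884  0.07726779] 0.0027680524534794233
[280.95338456 205.07389   ] [280.87844731 188.98467846]
or [275.5 192.3] [268 188  15  11  92] [0.4183513 0.2031786 0.095    ]
or [274.1 208.3] [266 198  17  21 296] [0.40286581 0.20713164 0.095     ]
dark [94.8  5.2] [ 51   0  82  14 794] [0.63067969 0.36260827 0.012     ]
dark [216.8   5.9] [187   0  59  14 544] [0.60948706 0.23558828 0.012     ]
dark [307.6   5.9] [288   0  47  14 366] [0.59418429 0.14092061 0.012     ]
dark [278.1 193. ] [ 250  166   53   54 1415] [0.4006365  0.20413427 0.012     ]
dark [197.  300.7] [ 153  250   66   95 2243] [0.27315108 0.33493753 0.012     ]
dark [364.  300.7] [ 342  250   65   95 2276] [0.23756055 0.11435295 0.012     ]
dark [ 71.2 362.5] [    0   304   151   116 10659] [0.20598598 0.53315541 0.012     ]
dark [494.1 358.5] [  407   304   153   111 12392] [ 0.11734725 -0.05847166  0.012     ]
```

View pics/w1.png

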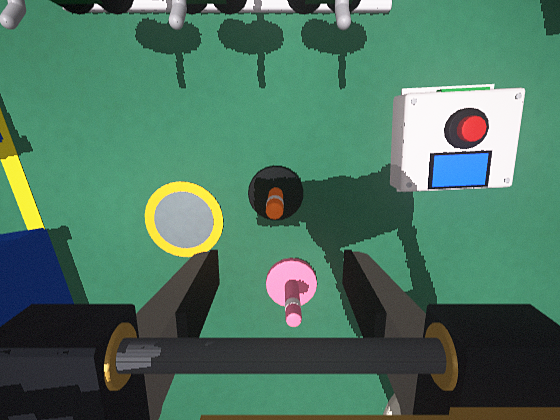

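The wrist view shows the marker disc at (276,193), the pink look-alike at (291,283), about 8 cm nearer the robot, and the pad at (184,219). Grasping at (.401,.2065).

```bash
python3 - <<'E'
from h import *
W=bot.read_camera("wrist")
print("pad",onz(W,(184.5,219),0),"disc",onz(W,(276.5,193),.012))
m=onz(W,(276.5,193),.012)
m=(m+[.402,.207,.012])/2; m[2]=0
bot.line_to(m+[0,0,.14],RR); bot.line_to(m+[0,0,.051],max_speed=.08)
print("f",np.round(bot.current_contact_force(),1))
bot.set_gripper(0,25);print(bot.current_opening()*.092,bot.current_grip_force())
bot.line_to(m+[0,0,.11],max_speed=.08)
T=bot.read_camera("top")
pt=onz(T,(155.1,284.2),0);pw=onz(W,(184.5,219),0);pad=(pt+pw)/2;pad[2]=0;print(pad)
bot.line_to(pad+[0,0,.11],max_speed=.1)
f0=np.array(bot.current_contact_force())
for z in np.arange(.07,.047,-.001):
    bot.line_to(pad+[0,0,z],max_speed=.05)
    f=np.array(bot.current_contact_force())-f0
    if f[2]>2: break
print("z",z,f)
bot.set_gripper(.6);bot.line_to(pad+[0,0,.2],max_speed=.1)
bot.goto([.35,.1,.3],rot(DOWN,-cy))
bot.set_gripper(0,10)
T=bot.read_camera("top");S=bot.read_camera("side")
for c,n in((T,"top"),(S,"side")):print(n,[(b[0],b[1]) for b in blobs(c,(8,150,120),(17,255,255),roi=(120,150,230,320))])
a=cv2.resize(T["pixels"][240:330,110:240],None,fx=5,fy=5);b=cv2.resize(S["pixels"][140:250,150:280],None,fx=5,fy=5)
cv2.imwrite("pics/m1.png",cv2.resize(np.hstack([a[:450],b[:450]]),None,fx=.6,fy=.6)); print(bot.current_clock(), onz(T,(280.5,257.9),.05))
redcheck()
E
```

```text
pad [0.3838411  0.32870278 0.        ] disc [0.40093753 0.20607742 0.012     ]
f [-0.1 -0.7  0.4]
0.017385417198051152 24.99889701604843
[0.38382719 0.32890719 0.        ]
z 0.04999999999999999 [-3.05853964 -2.20978229  7.63267208]
top [(array([146.2, 285.2]), array([143, 282,   8,   8,  45], dtype=int32))]
side [(array([178.4, 166.8]), array([175, 162,   8,   9,  41], dtype=int32)), (array([181.7, 181.7]), array([178, 174,   8,  16,  87], dtype=int32))]
71.4 [ 0.44647633 -0.00205141  0.05      ]
red cap hook1 frame x,y,z [-0.0822  0.0939  0.0459] res 0.0031
red cap hook1 frame x,y,z [-0.0818  0.002   0.0459] res 0.0026
red cap hook1 frame x,y,z [-0.0815 -0.0911  0.0468] res 0.0015
```

View pics/m1.png

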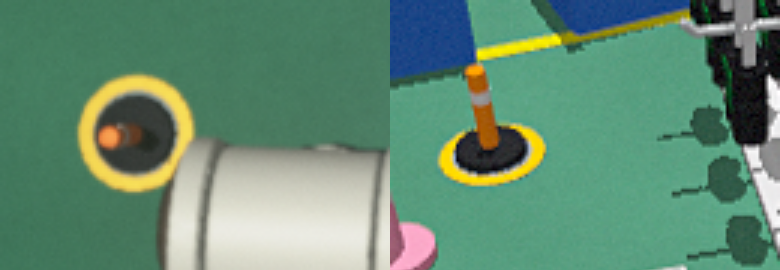

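The marker stands centred in the ring, so I press the button, watching the marker just before.

```bash
python3 - <<'E'
from h import *
b=np.array([.4455,-.002,0]); R=rot(DOWN,-cy)
bot.goto(b+[0,0,.12],R)
T=bot.read_camera("top");S=bot.read_camera("side")
for c,n in((T,"top"),(S,"side")):print(n,[b_[0] for b_ in blobs(c,(8,150,120),(17,255,255),roi=(120,150,230,320))])
bot.line_to(b+[0,0,.07],max_speed=.1)
f0=np.array(bot.current_contact_force())
for z in np.arange(.066,.038,-.001):
    bot.line_to(b+[0,0,z],max_speed=.03)
    f=np.array(bot.current_contact_force())-f0
    if f[2]>.5: print(round(z,3),np.round(f,1))
    if f[2]>7: break
bot.hold(.2)
bot.line_to(b+[0,0,.12],max_speed=.1)
bot.goto([.3,-.25,.36],R); bot.hold(.5)
T,S=redcheck()
for c,n in((T,"top"),(S,"side")):print(n,[b_[0] for b_ in blobs(c,(8,150,120),(17,255,255),roi=(120,150,230,320))],[b_[0] for b_ in blobs(c,(0,150,90),(6,255,255),roi=(225,230,300,265))])
print(bot.current_clock()); cv2.imwrite("pics/end.png",S["pixels"])
E
```

```text
top [array([146.1, 285.2])]
side [array([178.4, 166.6]), array([181.7, 181.8])]
0.065 [ 0.3 -0.4  1.4]
0.064 [ 1.2 -0.7  2.3]
0.063 [ 1.1 -0.9  3.5]
0.062 [ 2.  -0.8  4.5]
0.061 [ 2.1 -1.1  4. ]
0.06 [ 1.  -0.8  6.1]
0.059 [-2.4 -0.1 12.9]
red cap hook1 frame x,y,z [-0.0821  0.0942  0.0458] res 0.0032
red cap hook1 frame x,y,z [-0.0818  0.002   0.0459] res 0.0026
red cap hook1 frame x,y,z [-0.0815 -0.0911  0.0465] res 0.0016
top [array([146.1, 285.2])] [array([280.5, 257.9])]
side [array([180. , 166.1]), array([183.1, 181.3])] [array([236.6, 243.1])]
78.15
```

View pics/end.png

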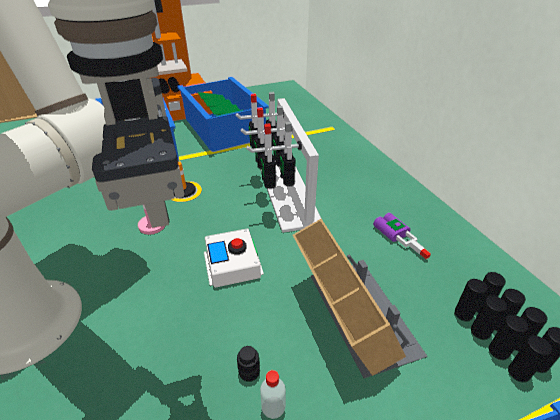

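Spring force followed by a hard stop shows the button went fully down, and it is up again. The marker's top-view pixel has not moved and all the modules hang, so I hand in.

```bash
python3 -c "
from workcell import bot
print(bot.job_done())"
```

```text
the job is handed in; nothing more can be done
None
```

I handed the job in at about 78 s on the robot's clock; the hand-in returned no verdict. All three red modules hang in front of the grey ones, the marker stands centred on the pad, the start button was pressed to its stop and came back up, and I did not touch the bottle, lens or look-alikes.

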